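Fill the egg rack from the draining rack in its colour order

ROBOT

A 6-joint arm with a two-finger parallel gripper is mounted at the origin on a cart in front of the work surface, level with it; the furniture and walls round the work are solid. World frame = base frame: x ahead of the robot, y to its left, z up, the work surface at z = 0. Lengths are in m, angles in rad, forces in N, time in s.
With the tool pointing down it reaches from about 0.375 to 0.75 m from the base axis. Payload 9 kg.
Tool frame: the origin (TCP) lies on the centre line of the jaws, within the pads' length; the fingertips stand 19 mm ahead of it and the grasp point (between the pads) is the TCP; z points along the fingers, y is the line along which they close (so a half turn about z gives the same grasp; the last joint's range is limited). The gripper opens to 85 mm and grips with 20 to 120 N. Pads are 22 mm wide; open, the fingers measure 114 mm over their backs; the gripper's body (76 mm by 85 mm) begins 54 mm behind the grasp point. The pads swing forward as they close: fully open they stand 13 mm farther back than shut.
Start: joints at [1.024, 0.104, 0.097, 1.564, 0, 1.353], TCP at [0.194, 0.568, 0.217] pointing down, gripper open.
Joint ranges: [-2.99, 2.99], [-0.84, 1.86], [-1.1, 1.16], [-1.84, 2.11], [-1.51, 1.56], [-3.14, 3.14]. Speed limits (rad/s): [2.22, 2.22, 2.57, 3.14, 3.14, 3.14].

INTERFACE

Orientations are given as [roll, pitch, yaw] about the fixed x, y, z axes, in that order (R = Rz(yaw) Ry(pitch) Rx(roll)).
In Python, from cell import ctrl gives the robot as it stands. The module is installed in compiled form; this text tells all that it offers.
- The arm moves only by the tool move_arm, never from a script. Its argument "rows" is a list that holds one entry, the list of rows, each a list of 7 numbers: the shift along the tool's x, y, z in m, then the turn, a rotation vector about the tool's x, y, z in rad, then the opening, from 0 (shut) to 1 (fully open). In form: [[[tx, ty, tz, wx, wy, wz, gripper], ...]]. A call has 1 to 20 rows; each row is the pose to reach, as a shift and turn from the pose commanded when the call began, along the tool's axes at that moment; what a row does not reach only later rows make up. A row lasts 1/12 s, in which the tool goes at most 41.7 mm and 7.16 degrees, less where a joint would pass 70% of its speed; a pose out of reach is approached as far as the arm can. A call with a gripper value outside its range is refused whole. The fingers move at their own pace and stop on an object; "squeeze" is the grip in N (left out, the last holds). Time passes only in rows, so rows that repeat a pose let the fingers close. It gives the time, the measured TCP pose, the force, the opening and the grip force at its end, in the units of the state.
- ctrl.observe(): the state, without advancing time (a new reading comes with each control period).
- ctrl.grab_frame(name): name is "scene" or "side" or "wrist"; returns the picture (480x640x3 uint8, blue, green, red); there is no depth.
- ctrl.camera_params(name): a dict with "K" (3x3 intrinsics, pixels), "pose" (4x4, takes a point from camera to world coordinates). Camera axes: x right, y up, looking along -z (the intrinsics and any distortion apply to the point x, -y, -z); pixel columns grow to the right and rows downward; lengths in m; the calibration is good to about 2 mm. A picture is of the moment at which its call begins: read the wrist's pose just before it. camera_params takes no time and is no camera call; for the wrist camera it gives the pose at the moment of the call.
- ctrl.hand_in(): hands the job in; it is judged then, once.
Trained networks look in the newest picture that a camera, given by its name, has taken for a name from the list of things; names that differ only in an ending like _2 or _b are one class to them, and where a whole thing is asked for, a point or a joint stands for the part that bears it (a point fixed in the world has none). Each returns a list of dicts, best first, with "score" (0 to 1); they miss things now and then, are a little off and sometimes report something else, mostly with a low value. They report only what shows in the picture. A call takes as long as a camera call.
- ctrl.recognise(thing, camera): "centre" ([x, y, z] in m, in world coordinates, good to about 4 mm: the middle of the surface that is visible of it).
- ctrl.silhouettes(thing, camera): "region" (480x640 bool, what is visible of it).
The state is a dict: "time": time; "joint_pos": joint angles; "qvel": joint speeds; "tau": joint torques, N m; "position": TCP position; "ee_rot": TCP orientation; "force": force on the tool from outside, world axes, zero at the start; "wrist_torque": the same for the moment, N m; "finger_gap": opening from 0.0 (shut) to 1.0 (fully open); "finger_force": force on a finger pad.
Only numpy, scipy, OpenCV 4.12 (cv2) and the standard library are available. Lean on these libraries where they do the work, as an engineer would, in place of code of your own. Each camera call takes 0.05 s, during which the arm holds its last target. There are 200 camera calls.

TASK

The boiled eggs have drained: move the row of four egg baskets from the steel draining rack into the oak serving rack, so that they stand in the order of its coloured seats, each basket fully down in the seat of the same colour as its knob. Keep every basket upright so that no egg rolls out, and leave the salt shaker standing.

Things in the scene. Friction and masses are not known exactly. Their poses are not given: they have to be found in the camera images.
- basket_red: loose egg basket with red knob and collar, 0.1 kg. Origin: centre of underside, z up its axis. Heights above origin (mm): foot 28 across at 0, taper to 42 across at 36; collar 57 across at 36-41, hangs by it; boiled egg up to 62; knob on the axis, 24 across, 80-115, grasp it from above at 98. Starts upright in a hole of the draining rack, origin 14 mm above the counter, 3 mm side play, any yaw
- basket_yellow: loose egg basket with yellow knob and collar, 0.1 kg. Origin: centre of underside, z up its axis. Heights above origin (mm): foot 28 across at 0, taper to 42 across at 36; collar 57 across at 36-41, hangs by it; boiled egg up to 62; knob on the axis, 24 across, 80-115, grasp it from above at 98. Starts upright in a hole of the draining rack, origin 14 mm above the counter, 3 mm side play, any yaw
- basket_green: loose egg basket with green knob and collar, 0.1 kg. Origin: centre of underside, z up its axis. Heights above origin (mm): foot 28 across at 0, taper to 42 across at 36; collar 57 across at 36-41, hangs by it; boiled egg up to 62; knob on the axis, 24 across, 80-115, grasp it from above at 98. Starts upright in a hole of the draining rack, origin 14 mm above the counter, 3 mm side play, any yaw
- basket_blue: loose egg basket with blue knob and collar, 0.1 kg. Origin: centre of underside, z up its axis. Heights above origin (mm): foot 28 across at 0, taper to 42 across at 36; collar 57 across at 36-41, hangs by it; boiled egg up to 62; knob on the axis, 24 across, 80-115, grasp it from above at 98. Starts upright in a hole of the draining rack, origin 14 mm above the counter, 3 mm side play, any yaw
- seat_red: red seat: fixed open red cup 61 mm across, one of a row of four, 64 mm apart, in the oak serving rack. Origin: centre of underside, 4 mm above the counter; y axis along the row. Rim 46 mm above origin; hollow 49 mm across at the mouth, 36 at the floor: a basket's foot enters up to 9 mm off-centre. Seated, its collar rests on the rim, its origin 10 mm above the seat's, within 4 mm of its axis
- seat_yellow: yellow seat: fixed open yellow cup 61 mm across, one of a row of four, 64 mm apart, in the oak serving rack. Origin: centre of underside, 4 mm above the counter; y axis along the row. Rim 46 mm above origin; hollow 49 mm across at the mouth, 36 at the floor: a basket's foot enters up to 9 mm off-centre. Seated, its collar rests on the rim, its origin 10 mm above the seat's, within 4 mm of its axis
- seat_green: green seat: fixed open green cup 61 mm across, one of a row of four, 64 mm apart, in the oak serving rack. Origin: centre of underside, 4 mm above the counter; y axis along the row. Rim 46 mm above origin; hollow 49 mm across at the mouth, 36 at the floor: a basket's foot enters up to 9 mm off-centre. Seated, its collar rests on the rim, its origin 10 mm above the seat's, within 4 mm of its axis
- seat_blue: blue seat: fixed open blue cup 61 mm across, one of a row of four, 64 mm apart, in the oak serving rack. Origin: centre of underside, 4 mm above the counter; y axis along the row. Rim 46 mm above origin; hollow 49 mm across at the mouth, 36 at the floor: a basket's foot enters up to 9 mm off-centre. Seated, its collar rests on the rim, its origin 10 mm above the seat's, within 4 mm of its axis
- drain_rack: fixed steel draining rack, 76 x 284 mm, top 50 mm high, with four holes in a row along its y axis at -96, -32, 32 and 96 mm. Origin: centre of its underside, on the counter. The oak serving rack, 78 x 284 mm, board top 46 mm high, stands about parallel, before or behind it, its row 12 to 16 cm away and shifted sideways
- salt_shaker: loose salt shaker, glass with steel cap, 40 mm across, 69 mm high; origin at the centre of its underside, z up. Stands 76 mm beyond the last seat at one end of the serving rack's row; leave it standing

How it is judged:
By the outcome, as a careful person would: the job done as asked, in the order asked, and still so for the second after the job is handed in, with the robot touching nothing.
It also fails if it takes over 96 s, if anything falls off the work surface, if the arm or the gripper's body presses on something with over 40 N, if the wrist force passes 120 N, or if a joint passes its speed limit or range.

## Working session

There is one attempt and no reset: what is moved stays moved. The work goes in short steps, Python scripts to look and compute and a tool call to move; the robot and the scene stay as the last step left them, time stands still between calls to the robot, and variables do not carry over. Pictures are saved under pics/ and viewed, at most 14 in all, crops included, and the job is handed in when it is done.

Besides the shell and the picture viewer there is one more tool, called as name(argument=value, ...), one argument or row to a line, values as JSON. move_arm: Moves the arm, as the interface text tells. Its arguments: {"type":"object","properties":{"rows":{"type":"array","items":{"type":"array","items":{"type":"array","items":{"type":"number"}}}},"squeeze":{"type":"number"}},"required":["rows"]}

```bash
mkdir -p pics
python3 - <<'E'
from cell import ctrl
import cv2,numpy as np
s=ctrl.observe();print(s['time'],s['position'],s['ee_rot'],s['finger_gap'])
for c in ["scene","side"]:
    im=ctrl.grab_frame(c);cv2.imwrite(f"pics/{c}0.png",im)
    p=ctrl.camera_params(c);print(c,np.round(p['K'],1).tolist(),np.round(p['pose'],3).tolist())
    for t in ["basket_red","basket_yellow","basket_green","basket_blue","seat_red","seat_yellow","seat_green","seat_blue","drain_rack","salt_shaker"]:
        print(t,[(np.round(d['centre'],3).tolist(),round(d['score'],2)) for d in ctrl.recognise(t,c)[:3]])
print(ctrl.observe()['time'])
E
```

```text
0.0 [0.19354853 0.56756776 0.21664497] [-3.14034586e+00 -2.76747479e-04  2.81278277e+00] 0.9955924011703293
scene [[503.5, 0.0, 321.8], [0.0, 503.5, 237.1], [0.0, 0.0, 1.0]] [[-0.726, 0.531, -0.437, 0.158], [-0.688, -0.569, 0.451, 0.398], [-0.009, 0.628, 0.778, 0.722], [0.0, 0.0, 0.0, 1.0]]
basket_red [([0.448, -0.141, 0.069], 0.98)]
basket_yellow [([0.448, -0.074, 0.069], 0.67)]
basket_green [([0.448, -0.013, 0.065], 0.89)]
basket_blue [([0.45, -0.204, 0.067], 0.83), ([0.425, -0.06, 0.045], 0.46)]
seat_red [([0.602, -0.039, 0.045], 0.79)]
seat_yellow [([0.59, -0.234, 0.04], 0.72)]
seat_green [([0.6, -0.108, 0.042], 0.96)]
seat_blue [([0.598, -0.17, 0.042], 0.94)]
drain_rack [([0.422, -0.06, 0.046], 0.68)]
salt_shaker [([0.57, -0.291, 0.055], 0.82)]
side [[620.3, 0.0, 331.9], [0.0, 620.3, 231.5], [0.0, 0.0, 1.0]] [[0.847, 0.309, -0.433, 0.028], [-0.532, 0.498, -0.684, -0.761], [0.004, 0.81, 0.586, 0.706], [0.0, 0.0, 0.0, 1.0]]
basket_red [([0.442, -0.156, 0.068], 0.58)]
basket_yellow [([0.446, -0.093, 0.068], 0.78)]
basket_green [([0.448, -0.026, 0.068], 0.58), ([0.596, -0.022, 0.047], 0.39), ([0.446, -0.092, 0.068], 0.23)]
basket_blue [([0.44, -0.218, 0.063], 0.85)]
seat_red [([0.593, -0.023, 0.044], 0.87), ([0.571, -0.308, 0.042], 0.66)]
seat_yellow [([0.594, -0.212, 0.044], 0.95), ([0.592, -0.022, 0.047], 0.28)]
seat_green [([0.594, -0.083, 0.048], 0.94)]
seat_blue [([0.598, -0.148, 0.043], 0.96)]
drain_rack [([0.431, -0.168, 0.045], 0.76)]
salt_shaker [([0.568, -0.306, 0.039], 0.61)]
1.1
```

View pics/scene0.png

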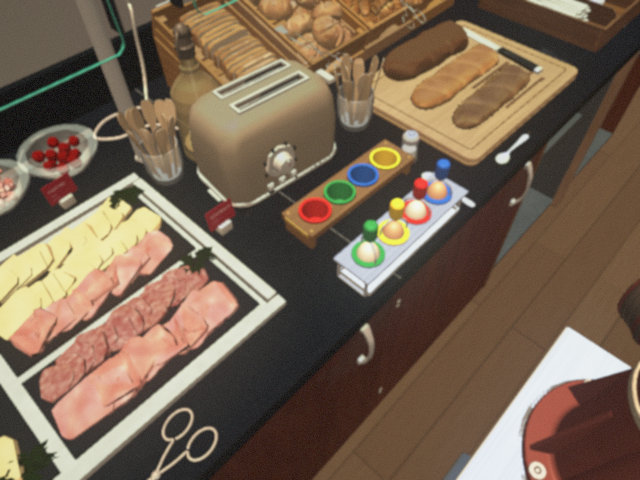

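View pics/side0.png

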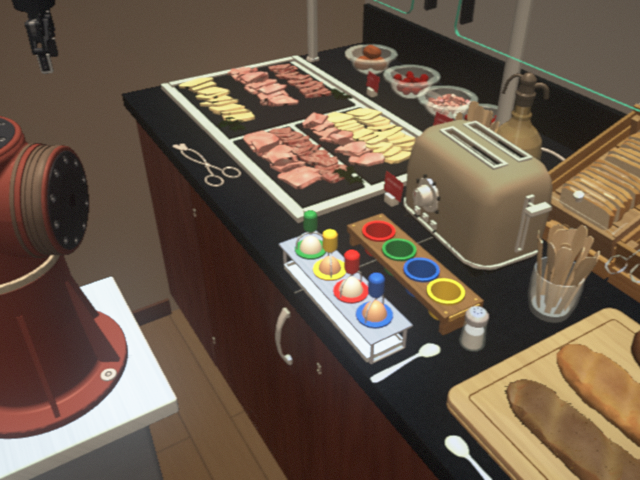

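```bash
cat > h.py <<'E'
import cv2,numpy as np
HUE={'red':[(0,6),(173,180)],'yellow':[(22,34)],'green':[(50,80)],'blue':[(102,125)]}
def mask(im,c):
    h=cv2.cvtColor(im,cv2.COLOR_BGR2HSV)
    m=np.zeros(im.shape[:2],np.uint8)
    for a,b in HUE[c]: m|=cv2.inRange(h,(a,150,60),(b,255,255))
    return m
def plane(p,uv,z):
    K,T=np.array(p['K']),np.array(p['pose'])
    q=np.linalg.inv(K)@[uv[0],uv[1],1]
    d=T[:3,:3]@[q[0],-q[1],-q[2]];o=T[:3,3]
    return (o+d*(z-o[2])/d[2])
def px(p,X):
    K,T=np.array(p['K']),np.array(p['pose'])
    c=T[:3,:3].T@(np.array(X)-T[:3,3]);q=K@[c[0],-c[1],-c[2]];return q[:2]/q[2]
def comps(p,im,c,near,z,r,mn=15):
    u=px(p,near);m=mask(im,c);n,l,s,ce=cv2.connectedComponentsWithStats(m)
    out=[]
    for i in range(1,n):
        if s[i,4]>=mn:
            pts=cv2.findContours((l==i).astype(np.uint8),0,2)[0][0]
            if np.linalg.norm(ce[i]-u)<r: out.append((s[i].tolist(),ce[i].round(1).tolist(),pts))
    return out
E
python3 - <<'E'
from h import *
from cell import ctrl
B=dict(red=(.447,-.148),yellow=(.447,-.084),green=(.448,-.02),blue=(.445,-.212))
S=dict(red=(.598,-.03),yellow=(.592,-.225),green=(.597,-.095),blue=(.598,-.16))
for cam in ["scene","side"]:
    p=ctrl.camera_params(cam);print(cam,list(p));im=cv2.imread(f"pics/{cam}0.png")
    for c in B:
        for s,ce,pts in comps(p,im,c,(*B[c],.11),.1115,25):
            print('knob',c,s,ce,plane(p,ce,.1115).round(4))
        for s,ce,pts in comps(p,im,c,(*S[c],.05),.05,20):
            e=cv2.fitEllipse(cv2.convexHull(pts));print('seat',c,s,np.round(e[0],1),plane(p,e[0],.05).round(4))
E
```

```text
scene ['K', 'pose']
knob red [414, 178, 14, 20, 213] [419.6, 187.2] [ 0.4547 -0.1472  0.1115]
seat red [298, 197, 34, 27, 692] [314.7 210. ] [ 0.5877 -0.0282  0.05  ]
knob yellow [391, 198, 13, 12, 124] [396.7, 203.5] [ 0.4598 -0.0914  0.1115]
seat yellow [369, 147, 32, 23, 330] [384.5 157.9] [ 0.5829 -0.2203  0.05  ]
knob blue [437, 159, 13, 10, 90] [443.2, 163.2] [ 0.4597 -0.2232  0.1115]
seat blue [348, 165, 30, 20, 229] [362.5 174.7] [ 0.5838 -0.1552  0.05  ]
side ['K', 'pose']
knob red [344, 249, 16, 25, 298] [351.7, 260.1] [ 0.4529 -0.1467  0.1115]
seat red [362, 221, 33, 20, 540] [378.3 230.4] [ 0.5854 -0.0368  0.05  ]
knob yellow [323, 229, 14, 10, 113] [329.4, 233.4] [ 0.4607 -0.0696  0.1115]
seat yellow [426, 278, 40, 27, 422] [445.5 290.8] [ 0.5804 -0.2275  0.05  ]
knob blue [369, 273, 15, 11, 137] [376.1, 277.9] [ 0.4602 -0.201   0.1115]
seat blue [404, 258, 35, 23, 563] [420.9 269. ] [ 0.5815 -0.1639  0.05  ]
```

move_arm(
  rows=[
    [[-0.511,-0.553,-0.1,0,0,-0.329,0.5],[-0.511,-0.553,-0.1,0,0,-0.329,0.5],[-0.511,-0.553,-0.1,0,0,-0.329,0.5],[-0.511,-0.553,-0.1,0,0,-0.329,0.5],[-0.511,-0.553,-0.1,0,0,-0.329,0.5],[-0.511,-0.553,-0.1,0,0,-0.329,0.5],[-0.511,-0.553,-0.1,0,0,-0.329,0.5],[-0.511,-0.553,-0.1,0,0,-0.329,0.5],[-0.511,-0.553,-0.1,0,0,-0.329,0.5],[-0.511,-0.553,-0.1,0,0,-0.329,0.5],[-0.511,-0.553,-0.1,0,0,-0.329,0.5],[-0.511,-0.553,-0.1,0,0,-0.329,0.5],[-0.511,-0.553,-0.1,0,0,-0.329,0.5],[-0.511,-0.553,-0.1,0,0,-0.329,0.5],[-0.511,-0.553,-0.1,0,0,-0.329,0.5],[-0.511,-0.553,-0.1,0,0,-0.329,0.5],[-0.511,-0.553,-0.1,0,0,-0.329,0.5],[-0.511,-0.553,-0.1,0,0,-0.329,0.5],[-0.511,-0.553,-0.1,0,0,-0.329,0.5],[-0.511,-0.553,-0.1,0,0,-0.329,0.5]],
  ],
  squeeze=40,
)

```text
time: 2.77
position: [0.4994, -0.1233, 0.3167]
ee_rot: [3.141, -0.001, 3.138]
force: [0.4, 1.1, -0.2]
finger_gap: 0.498
finger_force: 0.0
```

Run:
```python
from h import *
from cell import ctrl
s=ctrl.observe();print(s['time'],s['position'],s['ee_rot'],s['joint_pos'],s['finger_gap'])
p=ctrl.camera_params("wrist");im=ctrl.grab_frame("wrist");cv2.imwrite("pics/w1.png",im)
print(p['K'],np.round(p['pose'],3));np.save("w1.npy",p,allow_pickle=True)
```

```text
2.7667 [ 0.49941041 -0.1233462   0.31674996] [ 3.14137721e+00 -7.85968950e-04  3.13816473e+00] [-4.96701358e-01 -1.06556074e-01  6.93962134e-02  1.74754290e+00
 -1.82405683e-04 -4.93273275e-01] 0.4979071567707633
[[432.21306698   0.         318.94779782]
 [  0.         432.21306698 243.76120016]
 [  0.           0.           1.        ]] [[ 0.004 -0.958 -0.286  0.426]
 [ 1.     0.004  0.001 -0.122]
 [ 0.    -0.286  0.958  0.473]
 [ 0.     0.     0.     1.   ]]
```

View pics/w1.png

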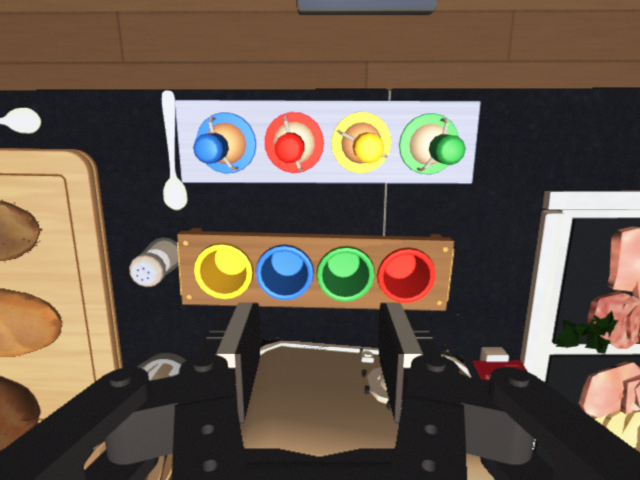

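```bash
cat > m.py <<'E'
from h import *
p=np.load("w1.npy",allow_pickle=True).item();im=cv2.imread("pics/w1.png")
def sub(c,uv,r):
    h=cv2.cvtColor(im,cv2.COLOR_BGR2HSV);m=np.zeros(im.shape[:2],np.uint8)
    for a,b in {'red':[(0,7),(172,180)],'yellow':[(24,36)],'green':[(50,85)],'blue':[(100,128)]}[c]: m|=cv2.inRange(h,(a,140,60),(b,255,255))
    d=np.zeros_like(m);cv2.circle(d,uv,r,255,-1);return m&d
out={}
for c,k,s,o in [('blue',(209,149),(285,272),(224,143)),('red',(289,147),(405,275),(294,142)),('yellow',(369,148),(223,272),(361,142)),('green',(447,149),(346,274),(431,143))]:
    pts=lambda m:cv2.convexHull(np.vstack([q for q in cv2.findContours(m,0,2)[0] if len(q)>8]))
    km=pts(cv2.morphologyEx(sub(c,k,26),cv2.MORPH_OPEN,np.ones((9,9))));(ku,kr)=cv2.minEnclosingCircle(km)
    es=cv2.fitEllipse(pts(sub(c,s,40)));ec=cv2.fitEllipse(pts(sub(c,o,33)))
    print(c,'knob',np.round(ku,1),round(kr,1),plane(p,ku,.122)[:2].round(4),'collar',np.round(ec[0]+ec[1],1),plane(p,ec[0],.055)[:2].round(4),'seat',np.round(es[0]+es[1],1),plane(p,es[0],.05)[:2].round(4))
    v=plane(p,(320,345),.19)
print('toaster edge if z=.19',v)
E
python3 m.py
```

```text
blue knob [207.7 148.4] 19.0 [ 0.4514 -0.2101] collar [224.8 142.8  59.1  61.2] [ 0.4512 -0.2104] seat [284.2 272.1  53.7  56.4] [ 0.5831 -0.1583]
red knob [282.5 150.9] 22.3 [ 0.4536 -0.1507] collar [293.7 142.1  58.2  60. ] [ 0.4507 -0.1454] seat [406.2 275.2  54.6  58.2] [ 0.5869 -0.031 ]
yellow knob [370.4 148. ] 14.7 [ 0.4516 -0.0807] collar [358.  141.7  39.9  55.4] [ 0.4505 -0.0848] seat [222.9 271.1  54.   59. ] [ 0.5817 -0.2221]Traceback (most recent call last):
  File "m.py", line 10, in <module>
    km=pts(cv2.morphologyEx(sub(c,k,26),cv2.MORPH_OPEN,np.ones((9,9))));(ku,kr)=cv2.minEnclosingCircle(km)
  File "m.py", line 9, in <lambda>
    pts=lambda m:cv2.convexHull(np.vstack([q for q in cv2.findContours(m,0,2)[0] if len(q)>8]))
                                ~~~~~~~~~^^^^^^^^^^^^^^^^^^^^^^^^^^^^^^^^^^^^^^^^^^^^^^^^^^^^^
    return _nx.concatenate(arrs, 0, dtype=dtype, casting=casting)
           ~~~~~~~~~~~~~~~^^^^^^^^^^^^^^^^^^^^^^^^^^^^^^^^^^^^^^^
ValueError: need at least one array to concatenate
```

move_arm(
  rows=[
    [[0.0465,-0.026,0.04,0,0,0,0.5],[0.0465,-0.026,0.08,0,0,0,0.5],[0.0465,-0.026,0.117,0,0,0,0.5],[0.0465,-0.026,0.117,0,0,0,0.5],[0.0465,-0.026,0.117,0,0,0,0.5],[0.0465,-0.026,0.117,0,0,0,0.5],[0.0465,-0.026,0.117,0,0,0,0.5]],
  ],
)

```text
time: 3.4
position: [0.4531, -0.146, 0.2025]
ee_rot: [-3.14, 0.003, -3.14]
force: [0.2, 0.2, 1.8]
finger_gap: 0.5
finger_force: 0.0
```

Run:
```python
from h import *
from cell import ctrl
s=ctrl.observe();print(s['time'],s['position'],s['ee_rot'],s['joint_pos'])
p=ctrl.camera_params("wrist");im=ctrl.grab_frame("wrist");cv2.imwrite("pics/w2.png",im);np.save("w2.npy",p,allow_pickle=True);print(px(p,(.452,-.147,.122)))
```

```text
3.4 [ 0.45311365 -0.14602141  0.20249992] [-3.14023258e+00  2.51167835e-03 -3.14012920e+00] [-5.87650883e-01 -2.83445745e-01 -2.96247328e-01  1.55515076e+00
  2.64737635e-04 -5.89112250e-01]
[314.93382616 245.78111409]
```

View pics/w2.png

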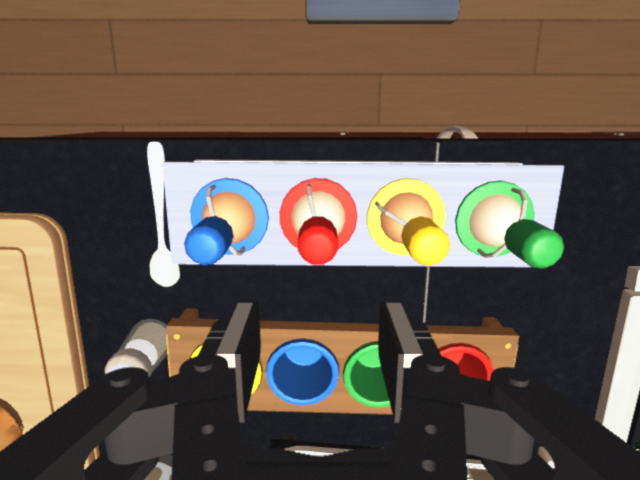

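move_arm(
  rows=[
    [[0,0.0015,0.035,0,0,0,0.5],[0,0.0015,0.065,0,0,0,0.5],[0,0.0015,0.088,0,0,0,0.5],[0,0.0015,0.088,0,0,0,0.5],[0,0.0015,0.088,0,0,0,0.5],[0,0.0015,0.088,0,0,0,0.1],[0,0.0015,0.088,0,0,0,0.1],[0,0.0015,0.088,0,0,0,0.1],[0,0.0015,0.088,0,0,0,0.1],[0,0.0015,0.088,0,0,0,0.1],[0,0.0015,0.088,0,0,0,0.1]],
  ],
  squeeze=40,
)

```text
time: 4.37
position: [0.4536, -0.1463, 0.1146]
ee_rot: [-3.139, 0.003, 3.142]
force: [0.8, -1.4, 5.9]
finger_gap: 0.099
finger_force: 3.3
```

Run:
```python
from h import *
from cell import ctrl
a=ctrl.grab_frame("wrist");b=ctrl.grab_frame("side")
s=ctrl.observe();print(s['time'],s['position'],s['finger_gap'],s['finger_force'],s['force'])
b=cv2.resize(b[180:380,260:460],(480,480));a=a[:, 160:480];cv2.imwrite("pics/g1.png",np.hstack([a,b]))
```

```text
4.4667 [ 0.45356067 -0.14628411  0.1146368 ] 0.10016659636440674 3.2708985489807674 [-0.53669024 -2.86465079  5.57477598]
```

View pics/g1.png

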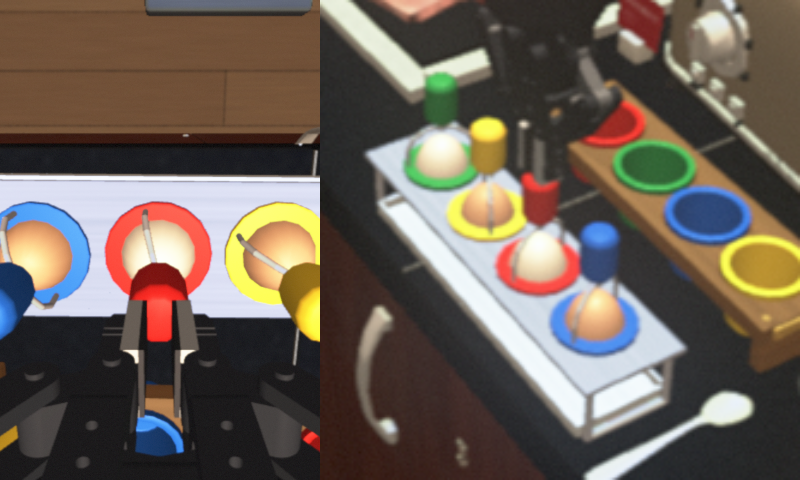

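Run:
```python
from h import *
from cell import ctrl
p=ctrl.camera_params("wrist");s=ctrl.observe();P=s['position']
print(P,s['force'],s['wrist_torque'],p['pose'][:3,3])
for dz in (.03,0,-.019):print(px(p,P+[0,0,dz]),px(p,P+[.011,.012,dz]),px(p,P+[-.011,.012,dz]))
print('knob',px(p,(.4515,-.146,.129)),px(p,(.4515,-.146,.094)),'collar',px(p,(.4507,-.146,.055)))
im=ctrl.grab_frame("wrist");cv2.imwrite("pics/g2.png",cv2.resize(im[200:440,220:420],(667,800))[:600] if 0 else cv2.resize(im[220:400,220:420],(660,594)))
for c in("scene","side"):
    print(c,[d for d in ctrl.recognise("basket_red",c)][:1])
```

```text
[ 0.45356067 -0.14628411  0.1146368 ] [-0.53669024 -2.86465079  5.57477598] [-0.51346216  0.0239885   0.02679478] [ 0.37970747 -0.14440139  0.27067497]
[314.28674649 347.83471016] [350.12447729 376.93354567] [351.53056467 317.47706469]
[315.26627274 308.34518714] [345.16841801 333.35519328] [346.14506062 282.43306366]
[315.7326336  289.54388585] [342.79600126 312.49466532] [343.59563681 265.84371382]
knob [315.60946048 320.31064774] [316.40361713 283.74256847] collar [317.01017189 254.25107297]
scene [{'centre': [0.4475, -0.1414, 0.0692], 'score': 0.98}]
side [{'centre': [0.445, -0.1571, 0.0685], 'score': 0.7}]
```

View pics/g2.png

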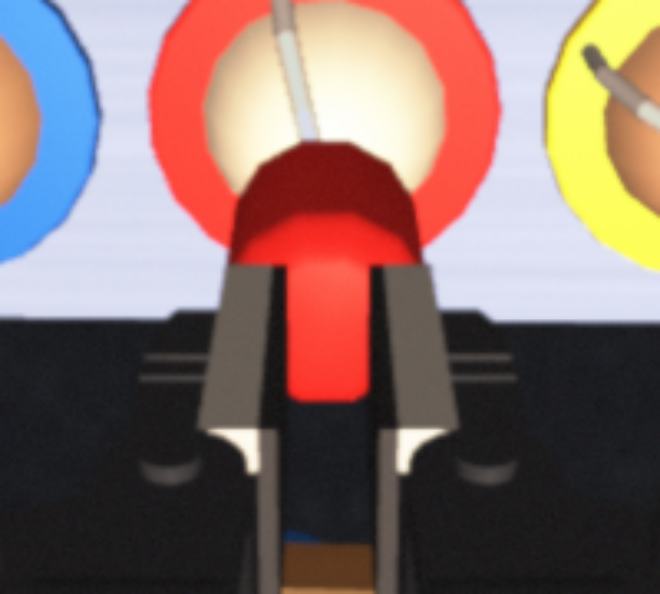

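move_arm(
  rows=[
    [[0,0,0,0,0,0,0],[0,0,0,0,0,0,0],[0,0,0,0,0,0,0]],
  ],
  squeeze=40,
)

```text
time: 4.87
position: [0.4536, -0.1462, 0.1147]
ee_rot: [-3.139, 0.003, 3.142]
force: [-0.3, -1.5, 6.8]
finger_gap: 0.001
finger_force: 3.5
```

Run:
```python
from h import *
from cell import ctrl
a,b,c=[ctrl.grab_frame(n) for n in("wrist","side","scene")]
z=lambda i,x,y,w:cv2.resize(i[y:y+w,x:x+w],(390,390),interpolation=cv2.INTER_CUBIC)
cv2.imwrite("pics/g3.png",np.vstack([np.hstack([z(b,305,200,100),z(c,370,140,100)]),cv2.resize(a[230:390,160:480],(420,210)).__class__(cv2.copyMakeBorder(cv2.resize(a[230:390,160:480],(420,210)),0,0,0,360,0)) if 0 else cv2.copyMakeBorder(cv2.resize(a[230:390,160:480],(420,210)),0,0,0,360,0)]))
```

```text
(no output)
```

View pics/g3.png

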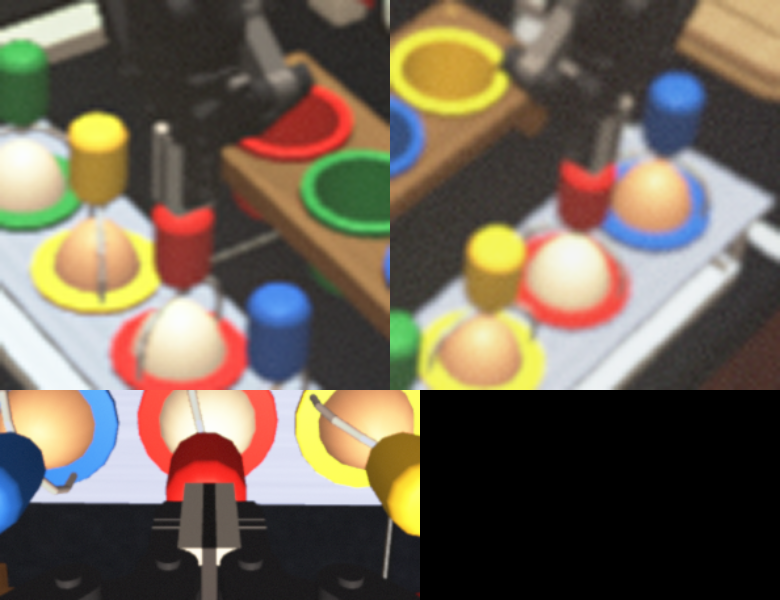

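```bash
cat >> h.py <<'E'
def tri(obs):
    A=np.zeros((3,3));b=np.zeros(3)
    for p,uv in obs:
        o=np.array(p['pose'])[:3,3];d=plane(p,uv,0)-o;d/=np.linalg.norm(d);M=np.eye(3)-np.outer(d,d);A+=M;b+=M@o
    return np.linalg.solve(A,b)
E
python3 - <<'E'
from h import *
from cell import ctrl
p,q,w=[ctrl.camera_params(n) for n in("side","scene","wrist")]
print('tip',tri([(p,(350.6,253.8)),(q,(423.8,182.3))]))
print('knobtop yellow',tri([(p,(305+98/3.9,200+131/3.9)),(q,(370+105/3.9,140+243/3.9))]))
print('finger upper(white end)',tri([(p,(305+162/3.9,200+128/3.9)),(q,(370+235/3.9,140+102/3.9))]))
print('tip wrist', plane(w,(160+208/420*320,230+(484-390)/420*320),.129),plane(w,(160+208/420*320,230+(484-390)/420*320),.1))
P=ctrl.observe();print(P['position'],P['force'])
E
```

```text
tip [ 0.44944316 -0.14820028  0.12608327]
knobtop yellow [ 0.4541634  -0.08375169  0.12322165]
finger upper(white end) [ 0.44277503 -0.14646646  0.16734107]
tip wrist [ 0.44425284 -0.14486007  0.129     ] [ 0.45744791 -0.14496769  0.1       ]
[ 0.45362165 -0.14614179  0.11473393] [ 0.25942319 -2.55739536  6.06027048]
```

move_arm(
  rows=[
    [[0,0,-0.04,0,0,0,0],[0,0,-0.04,0,0,0,0.5],[0,0,-0.04,0,0,0,0.5],[0,0,-0.04,0,0,0,0.5],[0,0,-0.04,0,0,0,0.5],[0,0,-0.04,0,0,0,0.5],[0,0,-0.01,0,0,0,0.5],[0,0,0.015,0,0,0,0.5],[0,0,0.025,0,0,0,0.5],[0,0,0.03,0,0,0,0.5],[0,0,0.03,0,0,0,0.5],[0,0,0.03,0,0,0,0.5]],
  ],
)

```text
time: 6.02
position: [0.4526, -0.1452, 0.0832]
ee_rot: [-3.141, 0.001, -3.141]
force: [0.4, -0.5, 0.9]
finger_gap: 0.497
finger_force: 0.0
```

Run:
```python
from h import *
from cell import ctrl
a,b,c=[ctrl.grab_frame(n) for n in("wrist","side","scene")]
z=lambda i,x,y,w:cv2.resize(i[y:y+w,x:x+w],(390,390),interpolation=cv2.INTER_CUBIC)
cv2.imwrite("pics/g4.png",np.vstack([np.hstack([z(b,305,200,100),z(c,370,140,100)]),cv2.copyMakeBorder(cv2.resize(a[230:390,160:480],(420,210)),0,0,0,360,0)]))
P=ctrl.observe();print(P['position'],P['force'],P['finger_gap'])
```

```text
[ 0.45306384 -0.14548887  0.08377623] [-0.11811874  0.09402544  0.53056773] 0.497976278755891
```

View pics/g4.png

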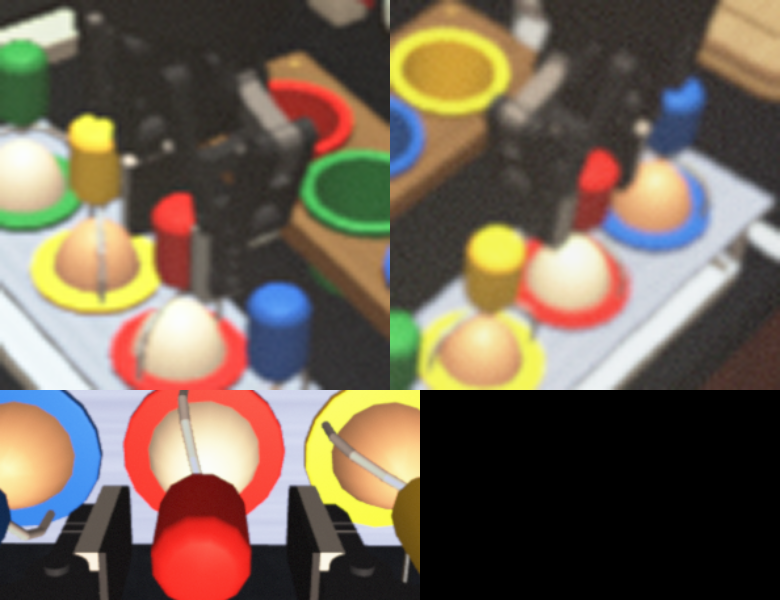

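move_arm(
  rows=[
    [[0,0,0,0,0,0,0.1],[0,0,0,0,0,0,0.1],[0,0,0,0,0,0,0.1],[0,0,0,0,0,0,0.1],[0,0,0,0,0,0,0.1],[0,0,0,0,0,0,0.1]],
  ],
  squeeze=40,
)

```text
time: 6.67
position: [0.4528, -0.1454, 0.083]
ee_rot: [-3.141, 0.001, -3.142]
force: [0.2, -1.0, 4.9]
finger_gap: 0.263
finger_force: 40.9
```

move_arm(
  rows=[
    [[0,0,-0.02,0,0,0,0.1],[0,0,-0.05,0,0,0,0.1],[0,0,-0.08,0,0,0,0.1],[0,0,-0.11,0,0,0,0.1],[0,0,-0.13,0,0,0,0.1],[0,0,-0.138,0,0,0,0.1],[-0.015,0.013,-0.138,0,0,0,0.1],[-0.035,0.03,-0.138,0,0,0,0.1],[-0.055,0.047,-0.138,0,0,0,0.1],[-0.075,0.064,-0.138,0,0,0,0.1],[-0.095,0.081,-0.138,0,0,0,0.1],[-0.115,0.098,-0.138,0,0,0,0.1],[-0.13,0.11,-0.138,0,0,0,0.1],[-0.1355,0.1145,-0.135,0,0,0,0.1],[-0.1355,0.1145,-0.11,0,0,0,0.1],[-0.1355,0.1145,-0.08,0,0,0,0.1],[-0.1355,0.1145,-0.055,0,0,0,0.1],[-0.1355,0.1145,-0.05,0,0,0,0.1],[-0.1355,0.1145,-0.05,0,0,0,0.1]],
  ],
)

```text
time: 8.25
position: [0.5857, -0.0303, 0.1297]
ee_rot: [3.14, -0.005, 3.141]
force: [-0.6, -0.1, -1.3]
finger_gap: 0.262
finger_force: 40.5
```

Run:
```python
from h import *
from cell import ctrl
a,b,c=[ctrl.grab_frame(n) for n in("wrist","side","scene")]
z=lambda i,x,y,w:cv2.resize(i[y:y+w,x:x+w],(390,390),interpolation=cv2.INTER_CUBIC)
cv2.imwrite("pics/g5.png",np.vstack([np.hstack([z(b,320,150,120),z(c,270,120,120)]),cv2.copyMakeBorder(cv2.resize(a[190:350,160:480],(420,210)),0,0,0,360,0)]))
P=ctrl.observe();print(P['position'],P['force'],P['finger_gap'])
```

```text
[ 0.5884713  -0.03090044  0.13418826] [ 0.53804498  0.71697119 -0.38533255] 0.26280585618698415
```

View pics/g5.png

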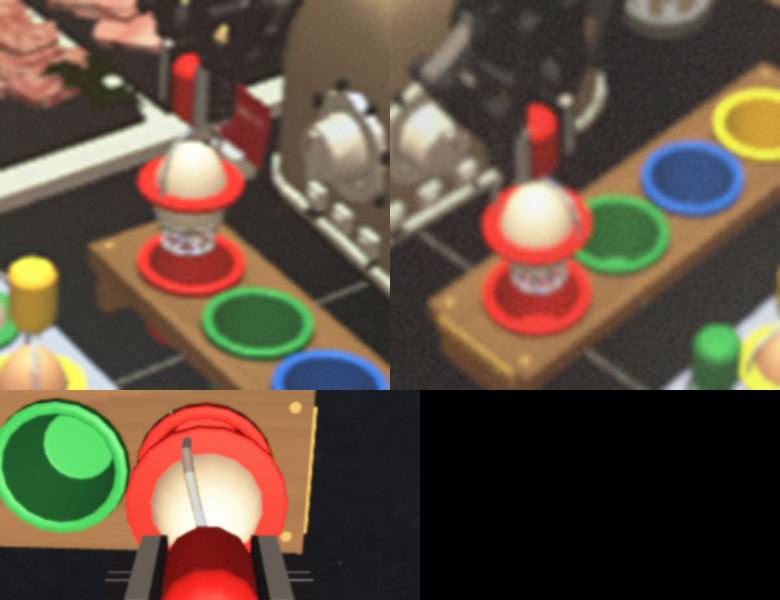

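move_arm(
  rows=[
    [[0,0,0.02,0,0,0,0.1],[0,0,0.035,0,0,0,0.1],[0,0,0.045,0,0,0,0.1],[0,0,0.049,0,0,0,0.1],[0,0,0.049,0,0,0,0.1],[0,0,0.049,0,0,0,0.1]],
  ],
)

```text
time: 8.9
position: [0.5885, -0.0307, 0.0847]
ee_rot: [-3.141, 0.002, -3.141]
force: [1.1, 0.1, -0.7]
finger_gap: 0.261
finger_force: 40.3
```

move_arm(
  rows=[
    [[0,0,0,0,0,0,0.5],[0,0,0,0,0,0,0.5],[0,0,0,0,0,0,0.5],[0,0,0,0,0,0,0.5],[0,0,0,0,0,0,0.5],[0,0,-0.03,0,0,0,0.5],[0,0,-0.07,0,0,0,0.5],[0.03,-0.01,-0.1,0,0,0,0.5],[0.06,-0.02,-0.11,0,0,0,0.5],[0.09,-0.03,-0.11,0,0,0,0.5],[0.12,-0.045,-0.11,0,0,0,0.5],[0.1355,-0.0505,-0.1,0,0,0,0.5],[0.1355,-0.0505,-0.09,0,0,0,0.5],[0.1355,-0.0505,-0.09,0,0,0,0.5],[0.1355,-0.0505,-0.09,0,0,0,0.5]],
  ],
)

```text
time: 10.15
position: [0.4525, -0.0808, 0.1731]
ee_rot: [3.141, -0.0, -3.142]
force: [0.6, 0.9, 0.3]
finger_gap: 0.5
finger_force: 0.0
```

Run:
```python
from h import *
from cell import ctrl
p=ctrl.camera_params("wrist");s=ctrl.observe();print(s['position'],s['ee_rot'],s['finger_gap'])
a,c=[ctrl.grab_frame(n) for n in("wrist","scene")]
z=cv2.resize(c[120:270,260:460],(480,360))
cv2.imwrite("pics/g6.png",np.hstack([cv2.resize(a,(0,0),fx=.5,fy=.75),z]))
print(px(p,(.451,-.0815,.129)),px(p,(.4505,-.0815,.055)),px(p,(.4505,-.0175,.055)),px(p,(.4505,-.209,.055)))
```

```text
[ 0.45245578 -0.08077493  0.17307409] [ 3.14111773e+00 -2.71026632e-04 -3.14159188e+00] 0.4999367301890389
[314.49269582 267.10956349] [315.5235617  228.22205435] [413.14373815 228.18414594] [120.96280481 228.29760726]
```

View pics/g6.png

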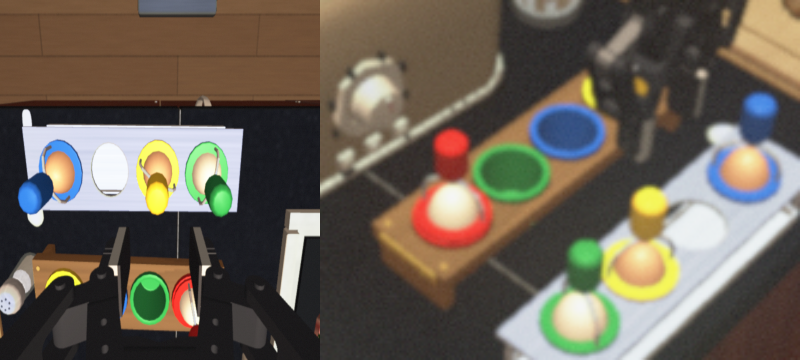

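move_arm(
  rows=[
    [[0,0,0.03,0,0,0,0.5],[0,0,0.06,0,0,0,0.5],[0,0,0.08,0,0,0,0.5],[0,0,0.09,0,0,0,0.5],[0,0,0.09,0,0,0,0.5],[0,0,0.09,0,0,0,0.1],[0,0,0.09,0,0,0,0.1],[0,0,0.09,0,0,0,0.1],[0,0,0.09,0,0,0,0.1],[0,0,0.09,0,0,0,0.1],[0,0,0.09,0,0,0,0.1],[0,0,0.07,0,0,0,0.1],[0,0,0.04,0,0,0,0.1],[0,0,0.01,0,0,0,0.1],[0,0,-0.02,0,0,0,0.1],[0,0,-0.04,0,0,0,0.1],[0,0,-0.048,0,0,0,0.1],[0,0,-0.048,0,0,0,0.1]],
  ],
)

```text
time: 11.75
position: [0.4531, -0.0814, 0.2231]
ee_rot: [-3.14, 0.003, -3.141]
force: [0.4, -0.8, -1.1]
finger_gap: 0.268
finger_force: 40.4
```

move_arm(
  rows=[
    [[-0.012,-0.013,0,0,0,0,0.1],[-0.03,-0.032,0,0,0,0,0.1],[-0.05,-0.054,0,0,0,0,0.1],[-0.07,-0.075,0,0,0,0,0.1],[-0.09,-0.097,0,0,0,0,0.1],[-0.11,-0.118,0,0,0,0,0.1],[-0.124,-0.134,0,0,0,0,0.1],[-0.1305,-0.1405,0,0,0,0,0.1],[-0.1305,-0.1405,0.02,0,0,0,0.1],[-0.1305,-0.1405,0.05,0,0,0,0.1],[-0.1305,-0.1405,0.075,0,0,0,0.1],[-0.1305,-0.1405,0.085,0,0,0,0.1],[-0.1305,-0.1405,0.088,0,0,0,0.1],[-0.1305,-0.1405,0.1,0,0,0,0.1],[-0.1305,-0.1405,0.115,0,0,0,0.1],[-0.1305,-0.1405,0.128,0,0,0,0.1],[-0.1305,-0.1405,0.135,0,0,0,0.1],[-0.1305,-0.1405,0.138,0,0,0,0.1],[-0.1305,-0.1405,0.138,0,0,0,0.1],[-0.1305,-0.1405,0.138,0,0,0,0.1]],
  ],
)

```text
time: 13.42
position: [0.5831, -0.2221, 0.085]
ee_rot: [-3.14, 0.001, -3.142]
force: [-4.6, -0.9, 5.8]
finger_gap: 0.26
finger_force: 40.2
```

move_arm(
  rows=[
    [[0,0,0,0,0,0,0.5],[0,0,0,0,0,0,0.5],[0,0,0,0,0,0,0.5],[0,0,0,0,0,0,0.5],[0,0,0,0,0,0,0.5],[0,0,-0.03,0,0,0,0.5],[0,0,-0.07,0,0,0,0.5],[0.015,0.025,-0.1,0,0,0,0.5],[0.033,0.055,-0.11,0,0,0,0.5],[0.052,0.085,-0.11,0,0,0,0.5],[0.07,0.115,-0.11,0,0,0,0.5],[0.09,0.145,-0.11,0,0,0,0.5],[0.11,0.175,-0.11,0,0,0,0.5],[0.126,0.196,-0.1,0,0,0,0.5],[0.131,0.205,-0.09,0,0,0,0.5],[0.131,0.205,-0.09,0,0,0,0.5],[0.131,0.205,-0.09,0,0,0,0.5]],
  ],
)

```text
time: 14.83
position: [0.4518, -0.0163, 0.1734]
ee_rot: [-3.141, 0.0, -3.14]
force: [0.0, -0.9, 0.3]
finger_gap: 0.506
finger_force: 0.0
```

Run:
```python
from h import *
from cell import ctrl
p=ctrl.camera_params("wrist");s=ctrl.observe();print(s['position'],s['ee_rot'],s['finger_gap'])
a,c=[ctrl.grab_frame(n) for n in("wrist","side")]
z=cv2.resize(c[180:360,260:500],(480,360))
cv2.imwrite("pics/g7.png",np.hstack([cv2.resize(a,(0,0),fx=.5,fy=.75),z]))
print(px(p,(.451,-.017,.129)),px(p,(.4505,-.017,.055)))
```

```text
[ 0.45177014 -0.0163154   0.17342539] [-3.14145644e+00  3.32358403e-04 -3.14044179e+00] 0.5060342785392656
[314.60998296 268.20229428] [315.67968541 229.05550871]
```

View pics/g7.png

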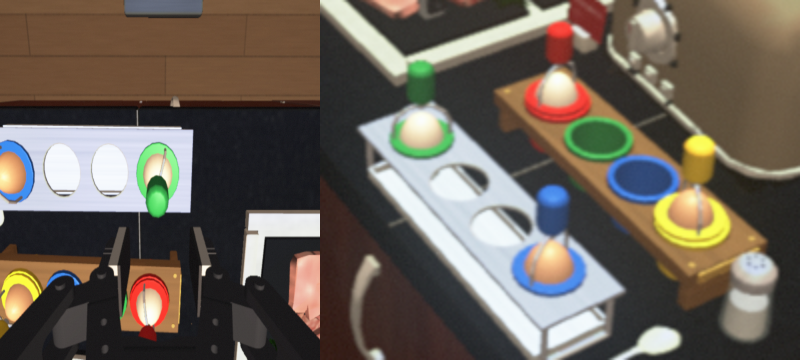

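move_arm(
  rows=[
    [[0,0,0.03,0,0,0,0.5],[0,0,0.06,0,0,0,0.5],[0,0,0.08,0,0,0,0.5],[0,0,0.09,0,0,0,0.5],[0,0,0.09,0,0,0,0.5],[0,0,0.09,0,0,0,0.1],[0,0,0.09,0,0,0,0.1],[0,0,0.09,0,0,0,0.1],[0,0,0.09,0,0,0,0.1],[0,0,0.09,0,0,0,0.1],[0,0,0.09,0,0,0,0.1],[0,0,0.07,0,0,0,0.1],[0,0,0.04,0,0,0,0.1],[0,0,0.01,0,0,0,0.1],[0,0,-0.02,0,0,0,0.1],[0,0,-0.04,0,0,0,0.1],[0,0,-0.048,0,0,0,0.1],[0,0,-0.048,0,0,0,0.1]],
  ],
)

```text
time: 16.43
position: [0.4527, -0.0167, 0.2231]
ee_rot: [-3.141, 0.003, -3.141]
force: [-0.4, 0.2, -1.3]
finger_gap: 0.263
finger_force: 39.5
```

move_arm(
  rows=[
    [[-0.012,-0.007,0,0,0,0,0.1],[-0.03,-0.017,0,0,0,0,0.1],[-0.05,-0.029,0,0,0,0,0.1],[-0.07,-0.041,0,0,0,0,0.1],[-0.09,-0.052,0,0,0,0,0.1],[-0.11,-0.064,0,0,0,0,0.1],[-0.127,-0.073,0,0,0,0,0.1],[-0.1345,-0.0777,0,0,0,0,0.1],[-0.1345,-0.0777,0.02,0,0,0,0.1],[-0.1345,-0.0777,0.05,0,0,0,0.1],[-0.1345,-0.0777,0.075,0,0,0,0.1],[-0.1345,-0.0777,0.085,0,0,0,0.1],[-0.1345,-0.0777,0.088,0,0,0,0.1],[-0.1345,-0.0777,0.1,0,0,0,0.1],[-0.1345,-0.0777,0.115,0,0,0,0.1],[-0.1345,-0.0777,0.128,0,0,0,0.1],[-0.1345,-0.0777,0.135,0,0,0,0.1],[-0.1345,-0.0777,0.138,0,0,0,0.1],[-0.1345,-0.0777,0.138,0,0,0,0.1],[-0.1345,-0.0777,0.138,0,0,0,0.1]],
  ],
)

```text
time: 18.1
position: [0.5867, -0.0947, 0.0852]
ee_rot: [-3.14, 0.001, -3.141]
force: [-4.3, 0.0, 8.0]
finger_gap: 0.26
finger_force: 40.0
```

move_arm(
  rows=[
    [[0,0,0,0,0,0,0.5],[0,0,0,0,0,0,0.5],[0,0,0,0,0,0,0.5],[0,0,0,0,0,0,0.5],[0,0,0,0,0,0,0.5],[0,0,-0.03,0,0,0,0.5],[0,0,-0.07,0,0,0,0.5],[0.02,-0.015,-0.1,0,0,0,0.5],[0.045,-0.037,-0.11,0,0,0,0.5],[0.07,-0.06,-0.11,0,0,0,0.5],[0.1,-0.085,-0.11,0,0,0,0.5],[0.125,-0.105,-0.1,0,0,0,0.5],[0.134,-0.1135,-0.09,0,0,0,0.5],[0.134,-0.1135,-0.09,0,0,0,0.5],[0.134,-0.1135,-0.09,0,0,0,0.5]],
  ],
)

```text
time: 19.35
position: [0.452, -0.2079, 0.1732]
ee_rot: [3.141, -0.0, 3.14]
force: [0.2, 0.4, 0.9]
finger_gap: 0.495
finger_force: 0.0
```

Run:
```python
from h import *
from cell import ctrl
p=ctrl.camera_params("wrist");s=ctrl.observe();print(s['position'],s['ee_rot'],s['finger_gap'])
a,c=[ctrl.grab_frame(n) for n in("wrist","side")]
z=cv2.resize(c[180:360,260:500],(480,360))
cv2.imwrite("pics/g8.png",np.hstack([cv2.resize(a,(0,0),fx=.5,fy=.75),z]))
print(px(p,(.451,-.2085,.129)),px(p,(.4505,-.2085,.055)))
```

```text
[ 0.45196178 -0.20785117  0.17319134] [ 3.14102358e+00 -1.08402204e-04  3.14007705e+00] 0.49482279448249633
[314.62353278 267.93902996] [315.61083885 228.86026515]
```

View pics/g8.png

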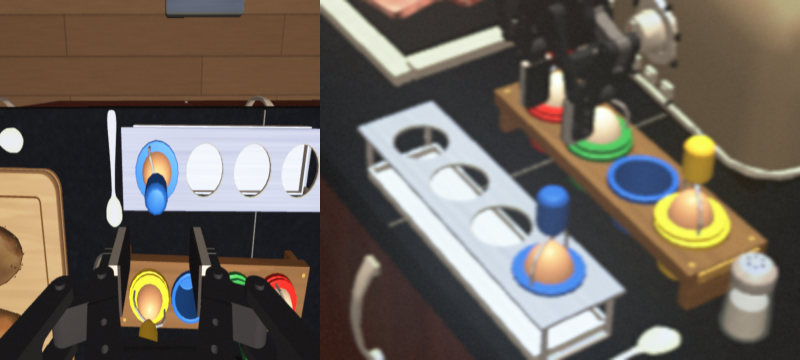

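Green is seated, and the blue knob (col ~311) is centred between the fingers.

move_arm(
  rows=[
    [[0,0,0.03,0,0,0,0.5],[0,0,0.06,0,0,0,0.5],[0,0,0.08,0,0,0,0.5],[0,0,0.09,0,0,0,0.5],[0,0,0.09,0,0,0,0.5],[0,0,0.09,0,0,0,0.1],[0,0,0.09,0,0,0,0.1],[0,0,0.09,0,0,0,0.1],[0,0,0.09,0,0,0,0.1],[0,0,0.09,0,0,0,0.1],[0,0,0.09,0,0,0,0.1],[0,0,0.07,0,0,0,0.1],[0,0,0.04,0,0,0,0.1],[0,0,0.01,0,0,0,0.1],[0,0,-0.02,0,0,0,0.1],[0,0,-0.04,0,0,0,0.1],[0,0,-0.048,0,0,0,0.1],[0,0,-0.048,0,0,0,0.1]],
  ],
)

```text
time: 20.95
position: [0.453, -0.2083, 0.2231]
ee_rot: [-3.14, 0.002, -3.141]
force: [-0.4, 0.2, -1.1]
finger_gap: 0.265
finger_force: 40.4
```

move_arm(
  rows=[
    [[-0.012,0.004,0,0,0,0,0.1],[-0.03,0.011,0,0,0,0,0.1],[-0.05,0.019,0,0,0,0,0.1],[-0.07,0.026,0,0,0,0,0.1],[-0.09,0.034,0,0,0,0,0.1],[-0.11,0.041,0,0,0,0,0.1],[-0.126,0.047,0,0,0,0,0.1],[-0.1325,0.0497,0,0,0,0,0.1],[-0.1325,0.0497,0.02,0,0,0,0.1],[-0.1325,0.0497,0.05,0,0,0,0.1],[-0.1325,0.0497,0.075,0,0,0,0.1],[-0.1325,0.0497,0.085,0,0,0,0.1],[-0.1325,0.0497,0.088,0,0,0,0.1],[-0.1325,0.0497,0.1,0,0,0,0.1],[-0.1325,0.0497,0.115,0,0,0,0.1],[-0.1325,0.0497,0.128,0,0,0,0.1],[-0.1325,0.0497,0.135,0,0,0,0.1],[-0.1325,0.0497,0.138,0,0,0,0.1],[-0.1325,0.0497,0.138,0,0,0,0.1],[-0.1325,0.0497,0.138,0,0,0,0.1]],
  ],
)

```text
time: 22.62
position: [0.5853, -0.1589, 0.0847]
ee_rot: [-3.14, 0.001, 3.141]
force: [-1.8, -3.3, 4.9]
finger_gap: 0.262
finger_force: 39.3
```

move_arm(
  rows=[
    [[0,0,0,0,0,0,0.5],[0,0,0,0,0,0,0.5],[0,0,0,0,0,0,0.5],[0,0,0,0,0,0,0.5],[0,0,0,0,0,0,0.5],[0,0,-0.02,0,0,0,0.5],[0,0,-0.06,0,0,0,0.5],[0,0,-0.1,0,0,0,0.5],[0.03,0,-0.14,0,0,0,0.5],[0.06,0,-0.18,0,0,0,0.5],[0.085,0,-0.2,0,0,0,0.5],[0.085,0,-0.2,0,0,0,0.5],[0.085,0,-0.2,0,0,0,0.5],[0.085,0,-0.2,0,0,0,0.5]],
  ],
)

```text
time: 23.78
position: [0.5002, -0.1582, 0.2832]
ee_rot: [-3.141, 0.001, 3.141]
force: [0.1, -0.7, -0.6]
finger_gap: 0.5
finger_force: 0.0
```

Run:
```python
from h import *
from cell import ctrl
s=ctrl.observe();print(s['time'],s['position'],s['finger_gap'])
a,c=[ctrl.grab_frame(n) for n in("wrist","side")]
z=cv2.resize(c[190:360,310:510],(480,408))
cv2.imwrite("pics/g9.png",np.hstack([a[100:508,160:480] if 0 else cv2.resize(a,(320,408)),z]))
```

```text
23.7833 [ 0.50015813 -0.15820366  0.28316774] 0.49964936915862085
```

View pics/g9.png

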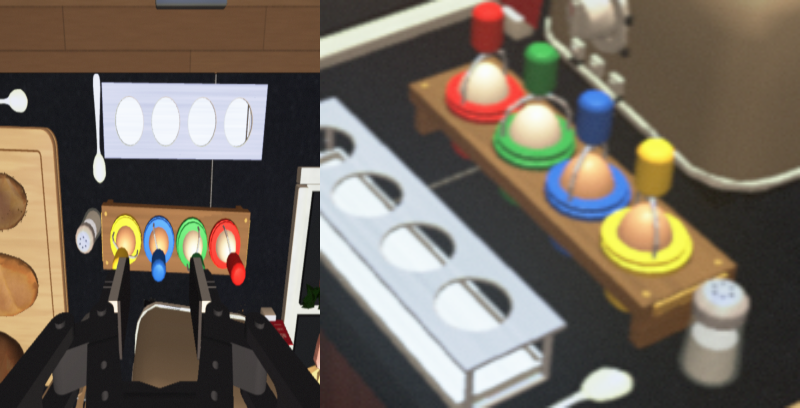

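```bash
python3 -c "
from cell import ctrl
print(ctrl.hand_in())"
```

```text
the job is handed in; nothing more can be done
None
```

All four egg baskets are down in the seats matching their knobs, upright with their eggs in. The salt shaker is still standing, and I handed the job in about 24 s into the 96 s limit.

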